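# Lock the returned battery packs into the charging dock

## Robot

A 6-joint arm with a two-finger parallel gripper is mounted at the origin on the work surface. World frame = base frame: x ahead of the robot, y to its left, z up, the work surface at z = 0. Lengths are in mm, angles in rad, forces in N, time in s.
With the tool pointing down it reaches from about 400 to 925 mm from the base axis. Payload 12.5 kg.
Tool frame: the origin (TCP) lies on the front face of the gripper's body, between the roots of the fingers; the fingertips stand 78 mm ahead of it and the grasp point (between the pads) lies 59 mm ahead of it (env.nose_length is the distance from the TCP to the fingertips, in mm); z points along the fingers, y is the line along which they close (so a half turn about z gives the same grasp; the last joint's range is limited). The gripper opens to 95 mm and grips with 3 to 60 N. Pads are 20 mm wide; open, the fingers measure 119 mm over their backs; the gripper's body (75 mm by 180 mm) begins 59 mm behind the grasp point.
Start: joints at [1.108, 0.491, 1.559, -0, 1.092, -0.106], TCP at [218.28, 585.655, 292.261] pointing down, gripper open.
Joint ranges: [-3.1, 3.1], [-0.84, 2.19], [0.05, 2.79], [-1.13, 4.28], [0.06, 2.93], [-2.69, 2.69]. Speed limits (rad/s): [2.22, 2.22, 2.79, 3.14, 3.14, 3.14].

## Interface

Orientations are given as [roll, pitch, yaw] about the fixed x, y, z axes, in that order (R = Rz(yaw) Ry(pitch) Rx(roll)).
In Python, from cell import env gives the robot as it stands.
- The arm moves only by the tool jog_arm, never from a script. Its argument "motion" is a list of rows, each a list of 7 numbers: the turn, a rotation vector about the tool's x, y, z in degrees, then the shift along the tool's x, y, z in mm, then the finger opening in mm, from 0 to 95.1. In form: [[wx, wy, wz, x, y, z, hand], ...]. A call has 1 to 10 rows; each row shifts and turns the commanded pose from where the row before left it, along the tool's axes as they then stand; what a row does not reach is not made up. A row lasts 1/8 s, in which the tool goes at most 62.5 mm and 10.7 degrees, less where a joint would pass 70% of its speed; a pose out of reach is approached as far as the arm can. A call is refused whole if a number of a shift passes 62.5 or a number of a turn 10.7, either way. A call with a gripper value outside its range is refused whole. The fingers move at their own pace and stop on an object; the grip force is fixed at half the most. Time passes only in rows, so rows that do not move let the fingers close. It gives the time, the measured TCP pose, the force, the opening and the grip force at its end, in the units of the state.
- env.state(): the state, without advancing time (a new reading comes with each control period).
- env.read_camera(name): name is "side" or "top" or "wrist"; returns a dict with "color" (384x512x3 uint8, red, green, blue), "z_map" (384x512 float32, mm along the optical axis (not along the pixel's ray), 0 where there is no reading), "camera_matrix" (3x3 intrinsics, pixels), "k1" (the pictures are not rectified: a ray, as slopes to the right and down, at radius r is drawn at 1 + k1 r^2 times it, then the intrinsics apply), "world_to_cam" (4x4, takes a point from world to camera coordinates). Camera axes: x right, y up, looking along -z (the intrinsics and any distortion apply to the point x, -y, -z); pixel columns grow to the right and rows downward; lengths in mm; the calibration is good to about 2 mm. A picture is of the moment at which its call begins.
- env.job_done(): hands the job in; it is judged then, once.
Trained networks look in the newest picture that a camera, given by its name, has taken for a name from the list of things; names that differ only in an ending like _2 or _b are one class to them, and where a whole thing is asked for, a point or a joint stands for the part that bears it (a point fixed in the world has none). Each returns a list of dicts, best first, with "score" (0 to 1); they miss things now and then, are a little off and sometimes report something else, mostly with a low value. They report only what shows in the picture. A call takes as long as a camera call.
- env.recognise(camera, thing): "location" ([column, row] in pixels, amid what is visible of it).
The state is a dict: "t": time; "joints": joint angles; "qvel": joint speeds; "tau": joint torques, N m; "eef_pos": TCP position; "tcp_rot": TCP orientation; "ft_force": force on the tool from outside, world axes, zero at the start; "moment": the same for the moment, N m; "opening": opening from 0.0 (shut) to 1.0 (fully open); "grip_force": force on a finger pad.
Only numpy, scipy, OpenCV 4.12 (cv2) and the standard library are available. Lean on these libraries where they do the work, as an engineer would, in place of code of your own. Each camera call takes 0.05 s, during which the arm holds its last target. There are 200 camera calls.

## Task

Put every battery pack lying on the bench on charge: slide each one into a free bay of the charging dock, fully home, so that the red spring catch clicks up behind it. When all are in, turn the orange lock knob clockwise until you feel it drop into its hidden notch, let it rest there, and then push the red lock slide fully across to the left; leave the jar, the marker pot and the hammer alone.

Things in the scene. Friction and masses are not known exactly. Their poses are not given: they have to be found in the camera images.
- pack1_c (a point): centre (half-way up) of battery pack 1: a black block with a blue band and blue top, 84 mm long (x) x 50 mm wide (y) x 48 mm high (z), 0.2 to 0.4 kg, lying flat on the bench. Either end may go first into a bay. None when this pack is absent
- pack2_c (a point): centre of battery pack 2, as pack 1 but with a green band and top
- pack3_c (a point): centre of battery pack 3, as pack 1 but with a red band and top
- dock: charging dock, fixed for the run, turned and shifted a little each time; origin on the bench under the middle bay's home point. Its x points away from the robot (the way packs slide in), y left along the dock, z up. Black floor 20 mm above the bench, from x = -100 mm to the grey housing at x = +43.5 mm (the packs' back stop). Housing: 75 mm high above the bench, 82 mm deep, 310 mm wide
- bay1 (a point): where a pack's centre lies when fully home in the middle bay; axes as the dock's; 24 mm above the dock's floor. On each side a grey guide rail 7 mm high, 53 mm between rails (pack 50 mm), from 52 mm in front (-x) of this point to the back, with flared mouth from 78 mm in front. Hold packs by the upper half, fingers above the rails, and slide in along x, 1 to 3 mm over the floor
- bay0 (a point): the same in the right-hand bay (90 mm along -y from bay1)
- bay2 (a point): the same in the left-hand bay (90 mm along +y from bay1)
- catch0 (a joint): red spring catch in the floor of bay 0, in m pressed down: 0 = up, 5 mm proud of the floor. A ramp 22 mm wide rising from about 62 mm in front of the bay centre to an upright back face 43.5 mm in front; a pack sliding over presses it down (a few newtons) and it springs up behind the pack once home (1.5 mm play each way)
- catch1 (a joint): the same in bay 1
- catch2 (a joint): the same in bay 2
- knob_grip (a point): on the turning axis of the lock knob, at the height to grip it, about 104 mm above the bench. The knob is an orange upright bar 42 mm long (this point's x) x 12 mm thick (its y), reaching 9.5 mm above this point, on a black disc 46 mm wide whose top is 22 mm below it, on the housing. Turns about the vertical with light friction (about 0.06 N m)
- knob_axis (a point): fixed point on the housing's top under the knob. One hidden, unmarked notch lies 0.9 to 2.0 rad clockwise (from above) of the knob's start. Over the last 0.25 rad before its bottom the torque dips and the knob pulls itself on (0.3 to 0.5 N m); past the bottom it pushes back as much over 0.25 rad. Let go within 0.1 rad of the bottom, it centres itself. It can be turned back; end stop 0.6 rad past the notch
- slide_grip (a point): grip point of the lock slide's handle, a red upright block on the housing, 14 mm thick (dock y) x 30 mm (dock x), 34 mm tall; this point is 13 mm below its top and 21 mm above the housing. 160 mm to the right (-y) of the knob when unlocked
- lock_slide (a joint): travel of the lock slide in m along the dock's +y (left): 0 unlocked, 0.045 locked, stays where left (about 2 N friction). Blocked after about 2 mm unless the knob rests in its notch. Carries three steel studs, 9 mm above the dock's floor, 88 mm in front of the bay centres: 45 mm to the right of each bay's middle line when unlocked, in front of each bay when locked
- jar_c (a point): centre of a bystander: screw jar with a yellow cap, 66 mm across, 85 mm high, upright
- pot_c (a point): centre of a bystander: cardboard pot of marker pens, 68 mm across, 90 mm high (pens to 125 mm), upright
- hammer: bystander: a hammer lying on the bench, about 0.3 m long along its x

How it is judged:
By the outcome, as a careful person would: the job done as asked, in the order asked, and still so for the second after the job is handed in, with the robot touching nothing.
Of pack1, pack2, pack3 only 2 to 3 are there at a start; the rules pass over those that are not, and their reading is None.
At some moment in a run one of pack1, pack2, pack3 may be knocked a few centimetres aside while the robot is not near it.
Once in a run the grip may slacken for a moment while it holds something.
It also fails if it takes over 210 s, if anything falls off the work surface, if the arm or the gripper's body presses on something with over 40 N, if the wrist force passes 120 N, or if a joint passes its speed limit or range.

## Working session

There is one attempt and no reset: what is moved stays moved. The work goes in short steps, Python scripts to look and compute and a tool call to move; the robot and the scene stay as the last step left them, time stands still between calls to the robot, and variables do not carry over. Pictures are saved under pics/ and viewed, at most 14 in all, crops included, and the job is handed in when it is done.

Besides the shell and the picture viewer there is one more tool, called after "Emit:" by a JSON object that holds its "fn" and its "kwargs", one argument or row to a line. jog_arm: Moves the arm, as the interface text tells. Its arguments: {"type":"object","properties":{"motion":{"type":"array"}},"required":["motion"]}

```bash
ls; mkdir -p pics
cat > h.py <<'E'
import numpy as np, cv2
from cell import env
from scipy.spatial.transform import Rotation as R
def cam(n,save=None):
    c=env.read_camera(n)
    if save: cv2.imwrite('pics/'+save,c['color'][...,::-1])
    return c
def pts(c):
    K=np.array(c['camera_matrix']);h,w=c['z_map'].shape
    uv=np.stack(np.meshgrid(np.arange(w),np.arange(h)),-1).reshape(-1,1,2).astype(np.float64)
    n=cv2.undistortPoints(uv,K,np.array([c['k1'],0,0,0.])).reshape(h,w,2)
    z=c['z_map'].astype(float)
    p=np.stack([n[...,0]*z,-n[...,1]*z,-z],-1)
    T=np.linalg.inv(np.array(c['world_to_cam']))
    P=p@T[:3,:3].T+T[:3,3]; P[z==0]=np.nan
    return P
def st():
    s=env.state(); print('t',round(s['t'],2),'pos',np.round(s['eef_pos'],1),'rot',np.round(s['tcp_rot'],3),'F',np.round(s['ft_force'],1),'M',np.round(s['moment'],2),'op',round(s['opening'],3),'g',np.round(s['grip_force'],1)); return s
E
python3 - <<'E'
from h import *
st()
for n in ['top','side']:
    c=cam(n,n+'0.png');P=pts(c);np.save(n+'.npy',P)
    for t in ['pack1_c','pack2_c','pack3_c','dock','bay0','bay1','bay2','knob_grip','slide_grip','jar_c','pot_c','hammer']:
        for d in env.recognise(n,t)[:2]:
            u,v=np.round(d['location']).astype(int); print(n,t,round(d['score'],2),(u,v),np.round(P[v,u]))
E
```

```text
pics
t 0.0 pos [218.2 585.5 291.7] rot [-3.14  -0.     2.785] F [-0.9  0.6 -0.1] M [ 0.02  0.01 -0.04] op 1.001 g 0.0
top pack1_c 0.59 (np.int64(189), np.int64(220)) [529. 278.  51.]
top pack1_c 0.48 (np.int64(294), np.int64(203)) [577. -12.  18.]
top pack2_c 0.3 (np.int64(116), np.int64(193)) [606. 494.  25.]
top pack3_c 0.68 (np.int64(403), np.int64(255)) [ 434. -302.   49.]
top dock 0.98 (np.int64(295), np.int64(203)) [577. -15.  17.]
top bay0 0.81 (np.int64(291), np.int64(206)) [568.  -3.  20.]
top bay1 0.81 (np.int64(291), np.int64(206)) [568.  -3.  20.]
top bay2 0.81 (np.int64(291), np.int64(206)) [568.  -3.  20.]
top knob_grip 0.74 (np.int64(272), np.int64(178)) [640.  51.  83.]
top knob_grip 0.43 (np.int64(400), np.int64(257)) [ 428. -293.   51.]
top slide_grip 0.69 (np.int64(331), np.int64(171)) [ 654. -102.  109.]
top jar_c 0.71 (np.int64(187), np.int64(144)) [732. 279.  87.]
top pot_c 0.78 (np.int64(383), np.int64(150)) [ 712. -242.   93.]
top hammer 0.69 (np.int64(115), np.int64(192)) [609. 497.  25.]
top hammer 0.49 (np.int64(268), np.int64(179)) [633.  61. 114.]
side pack1_c 0.95 (np.int64(214), np.int64(167)) [517. 271.  46.]
side pack3_c 0.69 (np.int64(296), np.int64(310)) [ 411. -319.   48.]
side dock 0.8 (np.int64(278), np.int64(215)) [582. -21.  21.]
side bay0 0.59 (np.int64(276), np.int64(214)) [581. -11.  17.]
side bay1 0.59 (np.int64(276), np.int64(214)) [581. -11.  17.]
side bay2 0.59 (np.int64(276), np.int64(214)) [581. -11.  17.]
side knob_grip 0.6 (np.int64(278), np.int64(182)) [636.  51.  85.]
side slide_grip 0.5 (np.int64(311), np.int64(206)) [ 644. -104.  109.]
side jar_c 0.9 (np.int64(262), np.int64(142)) [729. 267.  52.]
side pot_c 0.68 (np.int64(359), np.int64(240)) [ 688. -275.   87.]
side pot_c 0.27 (np.int64(311), np.int64(208)) [ 639. -110.  109.]
side hammer 0.78 (np.int64(201), np.int64(133)) [589. 492.  11.]
```

View pics/top0.png

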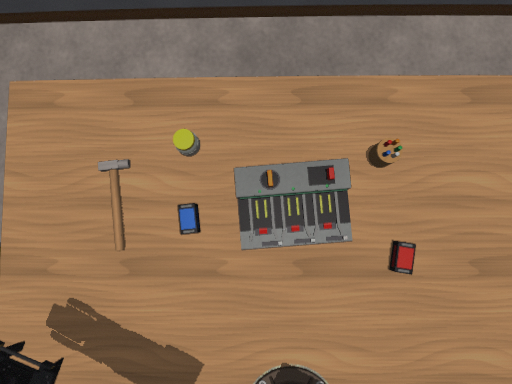

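View pics/side0.png

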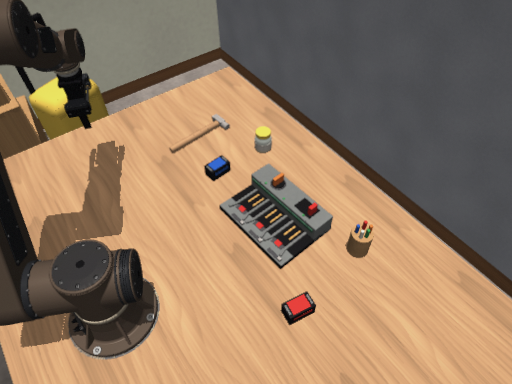

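The top view shows a blue pack at (189,219), a red one at (403,257), no green one, and all three bays empty. The knob is at (270,179) and the slide at (331,173). Next I fit the poses.

```bash
cat >> h.py <<'E'
def rect(xy):
    (c,(w,h),a)=cv2.minAreaRect(xy.astype(np.float32))
    if w<h: w,h,a=h,w,a+90
    return np.round(c,1),round(w,1),round(h,1),round((a+90)%180-90,2)   # centre, long, short, long-axis angle deg
def near(P,c,r,z0,z1):
    m=(np.hypot(P[...,0]-c[0],P[...,1]-c[1])<r)&(P[...,2]>z0)&(P[...,2]<z1); return m
def top_img(P,c,r,z0,z1):
    m=near(P,c,r,z0,z1); q=P[m][:,:2]
    return rect(q), np.round(np.median(P[m],0),1), m.sum()
E
python3 - <<'E'
from h import *
P=np.load('top.npy')
for nm,c,r,z0,z1 in [('blue',(529,278),70,40,60),('red',(430,-300),70,40,60),('housing',(640,-20),190,68,82),('knob',(637,51),40,100,125),('slide',(650,-104),30,100,125),('jar',(732,279),60,75,95)]:
    print(nm,*top_img(P,c,r,z0,z1))
c=cam('wrist'); print(np.round(np.linalg.inv(np.array(c['world_to_cam'])),3),c['camera_matrix'])
E
```

```text
blue (array([533. , 284.7]), 83.8, 50.5, 5.9) [533.2 283.7  47.9] 558
red (array([ 427.7, -306.4]), 84.2, 52.5, -8.66) [ 428.1 -304.5   47.9] 595
housing (array([640.6,  -2.5]), 310.2, 85.2, -85.45) [640.4  -5.7  74.9] 3276
knob (array([637. ,  57.5]), 41.7, 11.8, 5.76) [636.1  58.6 112.9] 80
slide (array([ 650.1, -102.2]), 29.9, 14.1, 5.7) [ 648.9 -101.7  108.2] 64
jar (array([747. , 290.1]), 55.9, 55.2, 1.53) [746.6 290.3  84.7] 362
[[ 3.50000e-01 -9.01000e-01 -2.55000e-01  1.46345e+02]
 [ 9.37000e-01  3.37000e-01  9.70000e-02  6.12225e+02]
 [-1.00000e-03 -2.73000e-01  9.62000e-01  3.84948e+02]
 [ 0.00000e+00  0.00000e+00  0.00000e+00  1.00000e+00]] [[334.39794136   0.         251.94096856]
 [  0.         334.39794136 189.25447837]
 [  0.           0.           1.        ]]
```

```bash
cat >> h.py <<'E'
D0=np.array([556.4,-9.2]);DY=np.radians(4.55)
def dock(x,y,o=None,a=None):
    o=D0 if o is None else o;a=DY if a is None else a
    return o+np.array([np.cos(a)*x-np.sin(a)*y,np.sin(a)*x+np.cos(a)*y])
def plan(tgt,yawdeg,n,cur=None):
    "print per-row local moves to tgt TCP (x,y,z) with tool-down yaw"
    s=env.state()
    p=np.array(s['eef_pos']);r=R.from_euler('xyz',s['tcp_rot'])
    g=R.from_euler('xyz',[180,0,yawdeg],degrees=True)
    w=(r.inv()*g).as_rotvec(degrees=True)/n
    d=(np.array(tgt)-p)/n
    out=[]
    for i in range(n):
        l=r.inv().apply(d); out.append([round(float(v),1) for v in [*w,*l]]); r=r*R.from_rotvec(w,degrees=True)
    print('total local',np.round(r.inv().apply(d*n),1),'rot',np.round(w*n,2))
    for o in out: print(o)
E
python3 -c "
from h import *
plan((533,285,200),185.9,10)"
```

```text
total local [-282.2 -331.4   92.3] rot [ 1.000e-02  0.000e+00 -2.634e+01]
[0.0, 0.0, -2.6, -40.0, -17.2, 9.2]
[0.0, 0.0, -2.6, -39.2, -19.0, 9.2]
[0.0, 0.0, -2.6, -38.2, -20.8, 9.2]
[0.0, 0.0, -2.6, -37.3, -22.5, 9.2]
[0.0, 0.0, -2.6, -36.2, -24.2, 9.2]
[0.0, 0.0, -2.6, -35.0, -25.8, 9.2]
[0.0, 0.0, -2.6, -33.8, -27.4, 9.2]
[0.0, 0.0, -2.6, -32.5, -28.9, 9.2]
[0.0, 0.0, -2.6, -31.1, -30.4, 9.2]
[0.0, 0.0, -2.6, -29.7, -31.8, 9.2]
```

Emit:
{"fn": "jog_arm", "kwargs": {
  "motion": [
    [0,0,-2.6,-40,-17,9,95],
    [0,0,-2.6,-39,-19,9,95],
    [0,0,-2.6,-38,-21,9,95],
    [0,0,-2.6,-37,-22.5,9,95],
    [0,0,-2.6,-36,-24,9,95],
    [0,0,-2.6,-35,-26,9,95],
    [0,0,-2.6,-34,-27,9,95],
    [0,0,-2.7,-32.5,-29,9,95],
    [0,0,-2.7,-31,-30,9,95],
    [0,0,-2.7,-30,-32,9,95]
  ]
}}

```text
t: 2.6
eef_pos: [532.9, 284.1, 202.0]
tcp_rot: [3.141, 0.0, -3.038]
ft_force: [0.0, 0.2, 0.6]
opening: 1.001
grip_force: 0.0
```

Run:
```python
from h import *
st(); c=cam('wrist','w1.png');P=pts(c)
print(*top_img(P,(533,285),75,44,56)); 
c=cam('top');print('red',*top_img(pts(c),(428,-305),90,40,60))
print('side',env.recognise('top','pack2_c')[:2])
plan((533,285,95),185.9,4)
```

```text
t 2.6 pos [532.9 284.1 202. ] rot [ 3.141  0.    -3.038] F [0.  0.2 0.6] M [ 0.02 -0.04 -0.02] op 1.001 g 0.0
(array([533.6, 282.5]), 83.9, 50.0, 6.4) [530.  282.3  48.5] 6598
red (array([ 428.1, -305.8]), 84.2, 52.4, -10.42) [ 428.1 -304.8   47.7] 603
side []
total local [ -0.2   1.2 106.6] rot [-0.01 -0.04 -0.21]
[-0.0, -0.0, -0.1, -0.1, 0.3, 26.7]
[-0.0, -0.0, -0.1, -0.1, 0.3, 26.7]
[-0.0, -0.0, -0.1, -0.1, 0.3, 26.7]
[-0.0, -0.0, -0.1, -0.1, 0.3, 26.7]
```

Emit:
{"fn": "jog_arm", "kwargs": {
  "motion": [
    [0,0,0,0,-1,27,95],
    [0,0,0,0,0,27,95],
    [0,0,0,0,0,27,95],
    [0,0,0,0,0,26,95],
    [0,0,0,0,0,0,40],
    [0,0,0,0,0,0,40],
    [0,0,0,0,0,0,40],
    [0,0,0,0,0,0,40],
    [0,0,0,0,0,0,40],
    [0,0,0,0,0,0,40]
  ]
}}

```text
t: 4.0
eef_pos: [532.1, 284.1, 95.7]
tcp_rot: [3.141, 0.0, -3.039]
ft_force: [-1.1, -0.3, 6.3]
opening: 0.524
grip_force: 30.0
```

Run:
```python
from h import *
st()
t=dock(-145,90); print(t); plan((t[0],t[1],180),184.55,10)
```

```text
t 4.0 pos [532.1 284.1  95.7] rot [ 3.141  0.    -3.039] F [-1.1 -0.3  6.3] M [-0.17  0.16  0.  ] op 0.524 g 30.0
[404.71735596  69.01365288]
total local [ 144.1 -204.3  -84.3] rot [0.01 0.02 1.31]
[0.0, 0.0, 0.1, 14.9, -20.1, -8.4]
[0.0, 0.0, 0.1, 14.8, -20.1, -8.4]
[0.0, 0.0, 0.1, 14.8, -20.2, -8.4]
[0.0, 0.0, 0.1, 14.7, -20.2, -8.4]
[0.0, 0.0, 0.1, 14.7, -20.2, -8.4]
[0.0, 0.0, 0.1, 14.6, -20.3, -8.4]
[0.0, 0.0, 0.1, 14.6, -20.3, -8.4]
[0.0, 0.0, 0.1, 14.5, -20.3, -8.4]
[0.0, 0.0, 0.1, 14.5, -20.4, -8.4]
[0.0, 0.0, 0.1, 14.5, -20.4, -8.4]
```

Emit:
{"fn": "jog_arm", "kwargs": {
  "motion": [
    [0,0,0,0,0,-25,40],
    [0,0,0,0,0,-30,40],
    [0,0,0.2,14,-20,-30,40],
    [0,0,0.2,19,-26,0,40],
    [0,0,0.2,19,-26,0,40],
    [0,0,0.2,19,-26,0,40],
    [0,0,0.2,19,-26,0,40],
    [0,0,0.2,18,-26,0,40],
    [0,0,0.1,16,-26,0,40],
    [0,0,0,10,-26,0,40]
  ]
}}

```text
t: 5.25
eef_pos: [415.9, 70.0, 180.1]
tcp_rot: [3.141, -0.001, -3.062]
ft_force: [-0.1, -0.2, -1.9]
opening: 0.522
grip_force: 30.0
```

Run:
```python
from h import *
st(); c=cam('wrist','w2.png');P=pts(c);np.save('w2.npy',P)
m=near(P,(640,0),200,70,80)
print('housing',*top_img(P,(640,0),200,71,79))
q=P[m]
c2=cam('side')
t=dock(-135,90); plan((t[0],t[1],180),184.55,1)
```

```text
t 5.25 pos [415.9  70.  180.1] rot [ 3.141e+00 -1.000e-03 -3.062e+00] F [-0.1 -0.2 -1.9] M [0.06 0.02 0.03] op 0.522 g 30.0
housing (array([0., 0.]), 0.0, 0.0, 0.0) [nan nan nan] 0
total local [1.2 0.6 0.2] rot [ 0.   -0.06 -0.11]
[0.0, -0.1, -0.1, 1.2, 0.6, 0.2]
  return _methods._mean(a, axis=axis, dtype=dtype,
  ret = um.true_divide(
```

View pics/w2.png

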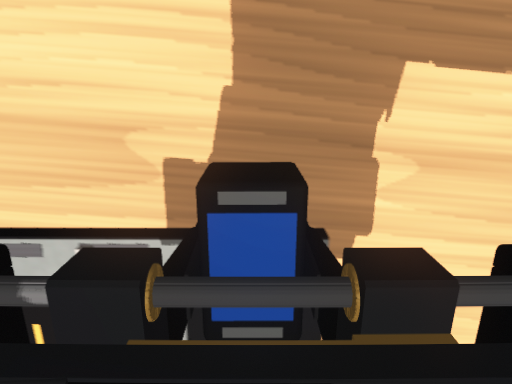

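The pack is held straight between the fingers. The wrist view can't see the bay, so I cross-check the dock pose from the red catches and the housing.

Run:
```python
from h import *
def todock(q): 
    d=q-D0; return np.stack([np.cos(DY)*d[:,0]+np.sin(DY)*d[:,1],-np.sin(DY)*d[:,0]+np.cos(DY)*d[:,1]],-1)
for n in ['top','side']:
    P=np.load(n+'.npy');I=cv2.imread('pics/%s0.png'%n).astype(float);
    red=(I[...,2]>120)&(I[...,1]<70)&(I[...,0]<70)
    yel=(I[...,2]>130)&(I[...,1]>100)&(I[...,0]<90)
    for nm,M in [('catch',red),('contact',yel)]:
        for k in (-90,0,90):
            q=P[M&(P[...,2]<45)&(P[...,2]>10)]; d=todock(q[:,:2]); s=(abs(d[:,1]-k)<25)&(d[:,0]>-80)&(d[:,0]<45)
            print(n,nm,k,s.sum(),np.round(d[s].mean(0),1),np.round(np.ptp(d[s],axis=0),1))
    r=rect(P[near(P,(640,-2),190,71,79)][:,:2]); print(r, todock(np.array([r[0]])))
```

```text
top catch -90 46 [-50.  -90.7] [14.9 21. ]
top catch 0 44 [-49.9  -0.2] [15.7 22.2]
top catch 90 47 [-49.7  90.5] [15.4 20.6]
top contact -90 56 [ 11.3 -90.7] [48.  28.8]
top contact 0 57 [11.2 -0.7] [48.  28.9]
top contact 90 54 [11.9 89.4] [46.2 28.1]
(array([641.7,  -2.6]), 309.9, 82.0, -85.53) [[85.55474749 -0.18756713]]
side catch -90 36 [-48.2 -93.1] [19.  23.1]
side catch 0 33 [-48.   -2.4] [19.5 19.4]
side catch 90 28 [-47.3  87.1] [16.7 21.3]
side contact -90 41 [ 12.3 -93.2] [50.3 33.3]
side contact 0 49 [12.2 -3.4] [50.1 35.1]
side contact 90 47 [12.4 85. ] [51.3 34.1]
(array([641.6,  -4.4]), 312.2, 83.7, -85.57) [[85.31227037 -1.9739615 ]]
```

```bash
sed -i 's/^D0=.*/D0=np.array([557.0,-9.7]);DY=np.radians(4.5)/' h.py
python3 - <<'E'
from h import *
t=dock(-130,90); plan((t[0],t[1],118),184.5,1)
E
```

```text
total local [-4.5  0.2 62.2] rot [ 0.   -0.06 -0.06]
[0.0, -0.1, -0.1, -4.5, 0.2, 62.1]
```

Emit:
{"fn": "jog_arm", "kwargs": {
  "motion": [
    [0,0,0,-4.5,0,22,40],
    [0,0,0,0,0,20,40],
    [0,0,0,0,0,20,40],
    [0,0,0,0,0,0,40],
    [0,0,0,-10,0,0,40],
    [0,0,0,-10,0,0,40],
    [0,0,0,-10,0,0,40],
    [0,0,0,-5,0,0,40]
  ]
}}

```text
t: 6.35
eef_pos: [456.5, 73.9, 118.4]
tcp_rot: [3.142, -0.001, -3.062]
ft_force: [-3.0, -2.3, -1.0]
opening: 0.527
grip_force: 30.0
```

Run:
```python
from h import *
st();t=dock(0,90); plan((t[0],t[1],118),184.5,1)
```

```text
t 6.35 pos [456.5  73.9 118.4] rot [ 3.142e+00 -1.000e-03 -3.062e+00] F [-3.  -2.3 -1. ] M [-0.46  0.59 -0.05] op 0.527 g 30.0
total local [-93.6  -1.3   0.4] rot [ 0.   -0.03  0.06]
[0.0, -0.0, 0.1, -93.6, -1.4, 0.3]
```

Emit:
{"fn": "jog_arm", "kwargs": {
  "motion": [
    [0,0,0,-5,-1,0,40],
    [0,0,0,-8,0,0,40],
    [0,0,0,-8,0,0,40],
    [0,0,0,-8,0,0,40],
    [0,0,0,-8,0,0,40],
    [0,0,0,-8,0,0,40],
    [0,0,0,-8,0,0,40]
  ]
}}

```text
t: 7.22
eef_pos: [509.6, 77.2, 118.2]
tcp_rot: [3.142, 0.0, -3.062]
ft_force: [-1.3, 0.9, -0.2]
opening: 0.527
grip_force: 30.0
```

Run:
```python
from h import *
st();t=dock(0,90); plan((t[0],t[1],118),184.5,1)
```

```text
t 7.22 pos [509.6  77.2 118.2] rot [ 3.142  0.    -3.062] F [-1.3  0.9 -0.2] M [0.05 0.24 0.02] op 0.527 g 30.0
total local [-40.5  -0.4   0.2] rot [0.01 0.   0.06]
[0.0, 0.0, 0.1, -40.5, -0.4, 0.2]
```

Emit:
{"fn": "jog_arm", "kwargs": {
  "motion": [
    [0,0,0,-8,0,0,40],
    [0,0,0,-8,0,0,40],
    [0,0,0,-8,0,0,40],
    [0,0,0,-8,0,0,40],
    [0,0,0,-4,0,0,40],
    [0,0,0,-2,0,0,40],
    [0,0,0,-1,0,0,40],
    [0,0,0,0,0,0,40]
  ]
}}

```text
t: 8.22
eef_pos: [547.9, 80.3, 118.2]
tcp_rot: [3.142, 0.0, -3.062]
ft_force: [-0.4, 0.8, -0.9]
opening: 0.523
grip_force: 30.0
```

Run:
```python
from h import *
st();t=dock(0,90); plan((t[0],t[1],118),184.5,1)
```

```text
t 8.22 pos [547.9  80.3 118.2] rot [ 3.142  0.    -3.062] F [-0.4  0.8 -0.9] M [ 0.04  0.13 -0.08] op 0.523 g 30.0
total local [-2.  -0.4  0.2] rot [0.   0.01 0.06]
[0.0, 0.0, 0.1, -2.0, -0.4, 0.2]
```

Emit:
{"fn": "jog_arm", "kwargs": {
  "motion": [
    [0,0,0,-1,0,0,40],
    [0,0,0,-1,0,0,40],
    [0,0,0,-1,0,0,40],
    [0,0,0,0,0,0,40]
  ]
}}

```text
t: 8.72
eef_pos: [550.9, 80.5, 118.2]
tcp_rot: [3.142, 0.0, -3.062]
ft_force: [0.4, -0.1, -2.2]
opening: 0.525
grip_force: 30.0
```

Emit:
{"fn": "jog_arm", "kwargs": {
  "motion": [
    [0,0,0,-1,0,0,40],
    [0,0,0,-1,0,0,40],
    [0,0,0,0,0,0,40]
  ]
}}

```text
t: 9.1
eef_pos: [551.4, 80.6, 118.1]
tcp_rot: [3.141, -0.004, -3.062]
ft_force: [-9.5, -1.0, 2.3]
opening: 0.528
grip_force: 30.0
```

Emit:
{"fn": "jog_arm", "kwargs": {
  "motion": [
    [0,0,0,0,0,0,70],
    [0,0,0,0,0,0,70],
    [0,0,0,0,0,0,70],
    [0,0,0,0,0,-20,70],
    [0,0,0,0,0,-30,95],
    [0,0,0,20,0,-30,95],
    [0,0,0,30,-10,-30,95],
    [0,0,0,30,-30,0,95],
    [0,0,0,20,-40,0,95],
    [0,0,0,0,-40,0,95]
  ]
}}

```text
t: 10.35
eef_pos: [461.7, -47.8, 228.7]
tcp_rot: [-3.142, 0.001, -3.062]
ft_force: [1.4, 0.1, 0.9]
opening: 0.998
grip_force: 0.0
```

Run:
```python
from h import *
st();c=cam('top','t2.png');P=pts(c);I=c['color']
cv2.imwrite('pics/t2c.png',cv2.resize(I[150:260,220:420,::-1],None,fx=4,fy=4,interpolation=cv2.INTER_CUBIC))
r=top_img(P,dock(0,90),60,60,73);print(r); print('red',*top_img(P,(428,-305),90,40,60))
plan((428,-305.5,200),180-9.5,9)
```

```text
t 10.35 pos [461.7 -47.8 228.7] rot [-3.142e+00  1.000e-03 -3.062e+00] F [1.4 0.1 0.9] M [ 0.07  0.01 -0.01] op 0.998 g 0.0
((array([559.,  80.]), 97.8, 81.5, 5.13), array([555.3,  80.4,  68. ]), np.int64(624))
red (array([ 427.9, -305.9]), 84.3, 51.8, -10.25) [ 428.  -304.6   47.8] 598
total local [  -7.4 -256.6   28.7] rot [-0.06  0.1  14.02]
[-0.0, 0.0, 1.6, 6.1, -27.9, 3.2]
[-0.0, 0.0, 1.6, 5.4, -28.0, 3.2]
[-0.0, 0.0, 1.6, 4.6, -28.2, 3.2]
[-0.0, 0.0, 1.6, 3.8, -28.3, 3.2]
[-0.0, 0.0, 1.6, 3.1, -28.4, 3.2]
[-0.0, 0.0, 1.6, 2.3, -28.4, 3.2]
[-0.0, 0.0, 1.6, 1.5, -28.5, 3.2]
[-0.0, 0.0, 1.6, 0.7, -28.5, 3.2]
[-0.0, 0.0, 1.6, -0.0, -28.5, 3.2]
```

View pics/t2c.png

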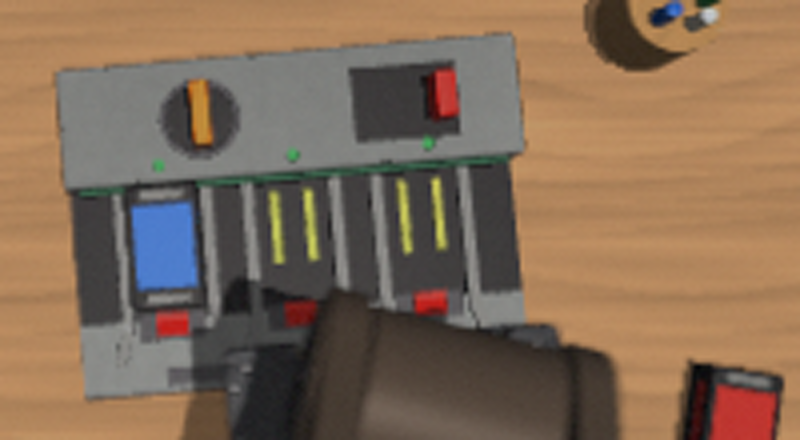

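The blue pack is home in bay 2, with the red catch at (172,323) in the crop clear behind it. Next is the red pack.

Emit:
{"fn": "jog_arm", "kwargs": {
  "motion": [
    [0,0,1.6,6,-28,3,95],
    [0,0,1.6,5.4,-28,3,95],
    [0,0,1.6,4.6,-28,3,95],
    [0,0,1.6,4,-28,3,95],
    [0,0,1.6,3,-28,3,95],
    [0,0,1.6,2,-28,3,95],
    [0,0,1.5,1.5,-29,3,95],
    [0,0,1.5,0.7,-29,3,95],
    [0,0,1.5,0,-29,3,95]
  ]
}}

```text
t: 11.52
eef_pos: [427.2, -302.6, 201.2]
tcp_rot: [-3.141, 0.0, 2.974]
ft_force: [-0.3, 0.4, 1.0]
opening: 1.002
grip_force: 0.0
```

Run:
```python
from h import *
st();c=cam('wrist','w3.png');P=pts(c)
r=top_img(P,(428,-305),90,44,56); print(r)
plan((r[0][0][0],r[0][0][1],96),180+r[0][3],4)
t=cam('top');P=pts(t);print('catch2',top_img(P,dock(-50,90),14,10,40)[1]);m=near(P,dock(-50,90),18,10,45)&(t['color'][...,0]>120)&(t['color'][...,1]<70);print(np.round(P[m][:,2],1))
```

```text
t 11.53 pos [ 427.2 -302.6  201.2] rot [-3.141  0.     2.974] F [-0.3  0.4  1. ] M [ 0.04 -0.02 -0.02] op 1.002 g 0.0
((array([ 426.5, -308.9]), 83.5, 50.1, -9.31), array([ 423.1, -308.3,   48.5]), np.int64(6626))
total local [  0.   -3.7 104.9] rot [-0.07  0.06 -0.42]
[-0.0, 0.0, -0.1, 0.0, -0.9, 26.2]
[-0.0, 0.0, -0.1, 0.0, -0.9, 26.2]
[-0.0, 0.0, -0.1, 0.0, -0.9, 26.2]
[-0.0, 0.0, -0.1, 0.0, -0.9, 26.2]
catch2 [498.5  75.5  22.3]
[21.7 17.9 26.6 22.2 26.3 24.1 24.9 25.7 27.8 25.8 27.9 24.7 23.3 25.5
 25.4 24.9 22.8 25.4 23.8 24.4 24.3 20.4 26.3 25.6 23.1 22.7 25.3 22.6
 23.9 20.8 26.5 20.6 19.8 22.2 20.2 24.2 22.3 23.2 23.3 23.4 24.1 21.9
 19.9 21.5 22.9 20.6 20.1 20.5]
```

Emit:
{"fn": "jog_arm", "kwargs": {
  "motion": [
    [0,0,0,0,-2,26,95],
    [0,0,0,0,0,26,95],
    [0,0,0,0,0,27,95],
    [0,0,0,0,0,26,95],
    [0,0,0,0,0,0,40],
    [0,0,0,0,0,0,40],
    [0,0,0,0,0,0,40],
    [0,0,0,0,0,0,40],
    [0,0,0,0,0,0,40],
    [0,0,0,0,0,0,40]
  ]
}}

```text
t: 12.88
eef_pos: [427.3, -304.0, 96.8]
tcp_rot: [-3.141, 0.001, 2.975]
ft_force: [-1.7, -3.6, 7.3]
opening: 0.526
grip_force: 30.0
```

Run:
```python
from h import *
s=st()
s=env.state();import types
t=dock(-135,-90); plan((t[0],t[1],180),184.5,8)
```

```text
t 12.88 pos [ 427.3 -304.    96.8] rot [-3.141e+00  1.000e-03  2.975e+00] F [-1.7 -3.6  7.3] M [-0.46  0.2   0.06] op 0.526 g 30.0
total local [-17.4 193.2 -83.2] rot [ -0.07   0.08 -14.04]
[-0.0, 0.0, -1.8, 3.7, 23.9, -10.4]
[-0.0, 0.0, -1.8, 3.0, 24.1, -10.4]
[-0.0, 0.0, -1.8, 2.3, 24.1, -10.4]
[-0.0, 0.0, -1.8, 1.5, 24.2, -10.4]
[-0.0, 0.0, -1.8, 0.8, 24.2, -10.4]
[-0.0, 0.0, -1.8, 0.0, 24.2, -10.4]
[-0.0, 0.0, -1.8, -0.7, 24.2, -10.4]
[-0.0, 0.0, -1.8, -1.4, 24.2, -10.4]
```

Emit:
{"fn": "jog_arm", "kwargs": {
  "motion": [
    [0,0,0,0,0,-25,40],
    [0,0,0,0,0,-30,40],
    [0,0,-1.8,4,24,-28,40],
    [0,0,-1.8,3,24,0,40],
    [0,0,-1.8,2,24,0,40],
    [0,0,-1.8,1.5,24,0,40],
    [0,0,-1.8,1,24,0,40],
    [0,0,-1.8,0,24,0,40],
    [0,0,-1.8,-1,24,0,40],
    [0,0,-1.5,-1,24,0,40]
  ]
}}

```text
t: 14.12
eef_pos: [428.1, -109.9, 179.1]
tcp_rot: [3.141, -0.001, -3.061]
ft_force: [0.2, -0.7, -1.8]
opening: 0.524
grip_force: 30.0
```

Run:
```python
from h import *
s=st()
t=dock(-130,-90); plan((t[0],t[1],118.5),184.5,1)
c=cam('wrist','w4.png');st()
```

```text
t 14.12 pos [ 428.1 -109.9  179.1] rot [ 3.141e+00 -1.000e-03 -3.061e+00] F [ 0.2 -0.7 -1.8] M [ 0.05  0.03 -0.08] op 0.524 g 30.0
total local [-6.4 -0.2 60.6] rot [ 0.03 -0.03  0.1 ]
[0.0, -0.0, 0.1, -6.4, -0.3, 60.6]
t 14.18 pos [ 427.5 -108.   179. ] rot [ 3.14e+00 -2.00e-03 -3.06e+00] F [-1.3  1.9 -2.2] M [ 0.13  0.14 -0.04] op 0.525 g 30.0
```

View pics/w4.png

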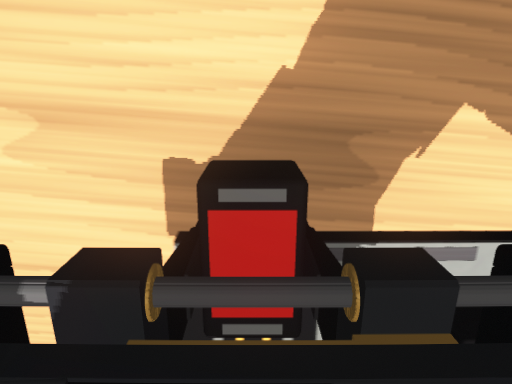

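The red pack is held straight, like the blue one was. The arm was still settling when I read it, so I'll descend, pause and check.

Emit:
{"fn": "jog_arm", "kwargs": {
  "motion": [
    [0,0,0,-6,-2,20,40],
    [0,0,0,0,0,20,40],
    [0,0,0,0,0,20,40],
    [0,0,0,0,0,0,40],
    [0,0,0,0,0,0,40]
  ]
}}

```text
t: 14.8
eef_pos: [434.6, -112.5, 119.6]
tcp_rot: [3.141, -0.0, -3.062]
ft_force: [0.2, -0.0, -2.2]
opening: 0.522
grip_force: 30.0
```

Run:
```python
from h import *
s=st()
t=dock(0,-90); plan((t[0],t[1],118.5),184.5,1)
```

```text
t 14.8 pos [ 434.6 -112.5  119.6] rot [ 3.141 -0.    -3.062] F [ 0.2 -0.  -2.2] M [ 0.07 -0.02  0.01] op 0.522 g 30.0
total local [-130.1    2.8    1.1] rot [ 0.01 -0.    0.05]
[0.0, -0.0, 0.0, -130.1, 2.7, 1.1]
```

Emit:
{"fn": "jog_arm", "kwargs": {
  "motion": [
    [0,0,0,-6,3,1,40],
    [0,0,0,-8,0,0,40],
    [0,0,0,-8,0,0,40],
    [0,0,0,-8,0,0,40],
    [0,0,0,-8,0,0,40],
    [0,0,0,-8,0,0,40],
    [0,0,0,-8,0,0,40],
    [0,0,0,0,0,0,40]
  ]
}}

```text
t: 15.8
eef_pos: [489.0, -105.1, 118.3]
tcp_rot: [-3.141, 0.001, -3.062]
ft_force: [0.6, -0.2, -0.3]
opening: 0.524
grip_force: 30.0
```

Run:
```python
from h import *
s=st()
t=dock(0,-90); plan((t[0],t[1],118.5),184.5,1)
```

```text
t 15.8 pos [ 489.  -105.1  118.3] rot [-3.141e+00  1.000e-03 -3.062e+00] F [ 0.6 -0.2 -0.3] M [ 0.08 -0.3   0.  ] op 0.524 g 30.0
total local [-75.3  -0.2  -0.2] rot [-0.03  0.09  0.07]
[-0.0, 0.1, 0.1, -75.3, -0.3, -0.1]
```

Emit:
{"fn": "jog_arm", "kwargs": {
  "motion": [
    [0,0,0,-8,0,0,40],
    [0,0,0,-8,0,0,40],
    [0,0,0,-8,0,0,40],
    [0,0,0,-8,0,0,40],
    [0,0,0,-8,0,0,40],
    [0,0,0,-8,0,0,40],
    [0,0,0,-8,0,0,40],
    [0,0,0,-8,0,0,40],
    [0,0,0,-8,0,0,40],
    [0,0,0,0,0,0,40]
  ]
}}

```text
t: 17.05
eef_pos: [560.7, -99.3, 118.3]
tcp_rot: [-3.141, 0.001, -3.062]
ft_force: [1.7, 0.4, -0.4]
opening: 0.525
grip_force: 30.0
```

Run:
```python
from h import *
s=st()
t=dock(0,-90); plan((t[0],t[1],118.5),184.5,1)
```

```text
t 17.05 pos [560.7 -99.3 118.3] rot [-3.141e+00  1.000e-03 -3.062e+00] F [ 1.7  0.4 -0.4] M [ 0.06 -0.19  0.  ] op 0.525 g 30.0
total local [-3.3 -0.3 -0.2] rot [-0.02  0.08  0.07]
[-0.0, 0.1, 0.1, -3.3, -0.4, -0.2]
```

Emit:
{"fn": "jog_arm", "kwargs": {
  "motion": [
    [0,0,0,-1.5,0,0,40],
    [0,0,0,-1.5,0,0,40],
    [0,0,0,-1,0,0,40],
    [0,0,0,-1,0,0,40],
    [0,0,0,0,0,0,40]
  ]
}}

```text
t: 17.68
eef_pos: [565.0, -98.9, 118.2]
tcp_rot: [3.142, 0.0, -3.062]
ft_force: [0.3, -0.0, -2.5]
opening: 0.524
grip_force: 30.0
```

Emit:
{"fn": "jog_arm", "kwargs": {
  "motion": [
    [0,0,0,-1,0,0,40],
    [0,0,0,-1,0,0,40],
    [0,0,0,-1,0,0,40],
    [0,0,0,0,0,0,40]
  ]
}}

```text
t: 18.18
eef_pos: [566.6, -98.7, 118.1]
tcp_rot: [3.141, -0.004, -3.062]
ft_force: [-8.5, -2.5, 3.0]
opening: 0.526
grip_force: 30.0
```

Emit:
{"fn": "jog_arm", "kwargs": {
  "motion": [
    [0,0,0,0,0,0,70],
    [0,0,0,0,0,0,70],
    [0,0,0,0,0,0,70],
    [0,0,0,0,0,-20,70],
    [0,0,0,0,0,-40,95],
    [0,0,0,0,10,-40,95],
    [0,0,0,-20,35,-40,95],
    [0,0,0,-20,35,0,95],
    [0,0,0,-20,35,0,95],
    [0,0,0,-20,35,0,95]
  ]
}}

```text
t: 19.42
eef_pos: [636.2, 58.5, 258.5]
tcp_rot: [3.142, 0.001, -3.062]
ft_force: [0.3, -0.3, 0.7]
opening: 1.001
grip_force: 0.0
```

Run:
```python
from h import *
c=cam('wrist','w5.png');st();P=pts(c)
for k in (-90,90):
    print(top_img(P,dock(0,k),48,64,73))
    m=near(P,dock(-50,k),18,10,45)&(c['color'][...,0]>120)&(c['color'][...,1]<70);print(m.sum(),np.percentile(P[m][:,2],[5,50,95]) if m.any() else '')
print('knob',top_img(P,(637,57),40,105,125))
t=cam('top');PT=pts(t); print(top_img(PT,(637,57),40,105,125))
plan((637,57,260),185.5,1)
```

```text
t 19.48 pos [637.5  62.1 258.3] rot [ 3.141e+00  2.000e-03 -3.060e+00] F [-1.   2.9 -1. ] M [ 0.13  0.11 -0.01] op 1.001 g 0.0
((array([567.3, -98.7]), 85.6, 50.8, 4.31), array([564.2, -97.6,  68.6]), np.int64(6478))
293 [21.11630915 23.89840095 26.10337635]
((array([553.4,  80.1]), 85.7, 50.2, 4.08), array([550.5,  79.6,  68.5]), np.int64(6526))
335 [20.85969363 23.4730056  25.84334938]
knob ((array([637.5,  55.6]), 41.6, 11.8, 5.92), array([636. ,  55.5, 113. ]), np.int64(850))
((array([0., 0.]), 0.0, 0.0, 0.0), array([nan, nan, nan]), np.int64(0))
total local [-0.1 -3.3 -2. ] rot [ 0.03  0.05 -0.77]
[0.0, 0.0, -0.8, -0.1, -3.3, -2.0]
  return _methods._mean(a, axis=axis, dtype=dtype,
  ret = um.true_divide(
```

View pics/w5.png

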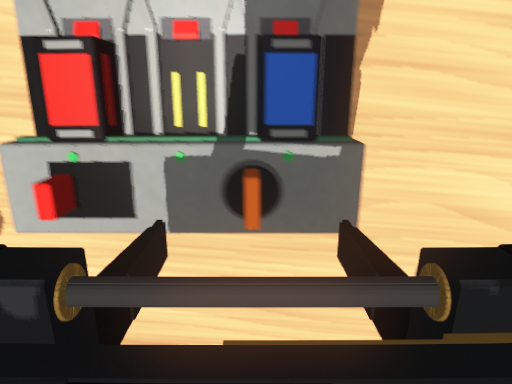

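Both packs sit fully home with their catches up, at (88,28) and (285,27). The knob is at (252,197), and I go down onto it.

Emit:
{"fn": "jog_arm", "kwargs": {
  "motion": [
    [0,0,-1,0,-4,10,60],
    [0,0,0,0,0,10,60],
    [0,0,0,0,0,20,60],
    [0,0,0,0,0,20,60],
    [0,0,0,0,0,0,60],
    [0,0,0,0,0,0,60]
  ]
}}

```text
t: 20.27
eef_pos: [636.1, 52.6, 198.7]
tcp_rot: [3.142, 0.0, -3.045]
ft_force: [-0.1, -0.0, -0.3]
opening: 0.633
grip_force: 0.0
```

Run:
```python
from h import *
st();plan((637,57,163.5),185.8,1)
```

```text
t 20.27 pos [636.1  52.6 198.7] rot [ 3.142  0.    -3.045] F [-0.1 -0.  -0.3] M [0.03 0.07 0.02] op 0.633 g 0.0
total local [-1.3  4.3 35.2] rot [ 0.    0.03 -0.28]
[0.0, 0.0, -0.3, -1.3, 4.3, 35.2]
```

Emit:
{"fn": "jog_arm", "kwargs": {
  "motion": [
    [0,0,-0.3,-1,4.3,10,60],
    [0,0,0,0,0,12.5,60],
    [0,0,0,0,0,12.5,60],
    [0,0,0,0,0,0,60],
    [0,0,0,0,0,0,5],
    [0,0,0,0,0,0,5],
    [0,0,0,0,0,0,5],
    [0,0,0,0,0,0,5],
    [0,0,0,0,0,0,5],
    [0,0,0,0,0,0,5]
  ]
}}

```text
t: 21.52
eef_pos: [636.7, 56.8, 163.4]
tcp_rot: [-3.141, 0.0, -3.039]
ft_force: [0.3, -5.7, 0.6]
opening: 0.124
grip_force: 30.0
```

Run:
```python
from h import *
st()
```

```text
t 21.52 pos [636.7  56.8 163.4] rot [-3.141  0.    -3.039] F [ 0.3 -5.7  0.6] M [-1.13  0.04 -0.12] op 0.124 g 30.0
```

Emit:
{"fn": "jog_arm", "kwargs": {
  "motion": [
    [0,0,4,0,-1,0,5],
    [0,0,4,0,0,0,5],
    [0,0,4,0,0,0,5],
    [0,0,4,0,0,0,5],
    [0,0,4,0,0,0,5],
    [0,0,4,0,0,0,5],
    [0,0,4,0,0,0,5],
    [0,0,4,0,0,0,5],
    [0,0,3,0,0,0,5],
    [0,0,0,0,0,0,5]
  ]
}}

```text
t: 22.78
eef_pos: [636.8, 57.1, 163.4]
tcp_rot: [3.141, 0.0, 2.633]
ft_force: [0.3, 3.9, 2.1]
opening: 0.125
grip_force: 30.0
```

Run:
```python
from h import *
st()
```

```text
t 22.77 pos [636.8  57.1 163.4] rot [3.141 0.    2.633] F [0.3 3.9 2.1] M [ 0.86 -0.02  0.02] op 0.125 g 30.0
```

Emit:
{"fn": "jog_arm", "kwargs": {
  "motion": [
    [0,0,3,0,0,0,5],
    [0,0,3,0,0,0,5],
    [0,0,0,0,0,0,5]
  ]
}}

```text
t: 23.15
eef_pos: [636.9, 57.1, 163.4]
tcp_rot: [3.14, 0.0, 2.529]
ft_force: [0.9, 4.5, 0.4]
opening: 0.123
grip_force: 30.0
```

```bash
python3 -c "
from h import *
st()"
```

```text
t 23.15 pos [636.9  57.1 163.4] rot [3.14  0.    2.529] F [0.9 4.5 0.4] M [ 1.01 -0.2  -0.03] op 0.123 g 30.0
```

Emit:
{"fn": "jog_arm", "kwargs": {
  "motion": [
    [0,0,3,0,0,0,5],
    [0,0,3,0,0,0,5],
    [0,0,0,0,0,0,5]
  ]
}}

```text
t: 23.52
eef_pos: [636.9, 57.2, 163.4]
tcp_rot: [3.14, 0.0, 2.424]
ft_force: [1.0, 4.3, 1.7]
opening: 0.123
grip_force: 30.0
```

```bash
python3 -c "
from h import *
st()"
```

```text
t 23.52 pos [636.9  57.2 163.4] rot [3.14  0.    2.424] F [1.  4.3 1.7] M [ 1.04 -0.2   0.03] op 0.123 g 30.0
```

Emit:
{"fn": "jog_arm", "kwargs": {
  "motion": [
    [0,0,3,0,0,0,5],
    [0,0,3,0,0,0,5],
    [0,0,0,0,0,0,5]
  ]
}}

```text
t: 23.9
eef_pos: [637.0, 57.2, 163.4]
tcp_rot: [3.14, 0.0, 2.319]
ft_force: [0.4, 5.5, 1.3]
opening: 0.124
grip_force: 30.0
```

```bash
python3 -c "
from h import *
st()"
```

```text
t 23.9 pos [637.   57.2 163.4] rot [3.14  0.    2.319] F [0.4 5.5 1.3] M [ 1.21 -0.25 -0.02] op 0.124 g 30.0
```

Emit:
{"fn": "jog_arm", "kwargs": {
  "motion": [
    [0,0,3,0.5,0.5,0,5],
    [0,0,3,0,0,0,5],
    [0,0,0,0,0,0,5]
  ]
}}

```text
t: 24.28
eef_pos: [637.1, 57.4, 163.4]
tcp_rot: [3.14, 0.0, 2.215]
ft_force: [0.8, 1.6, 0.3]
opening: 0.124
grip_force: 30.0
```

```bash
python3 -c "
from h import *
st()"
```

```text
t 24.27 pos [637.1  57.4 163.4] rot [3.14  0.    2.215] F [0.8 1.6 0.3] M [ 0.51 -0.32  0.04] op 0.124 g 30.0
```

Emit:
{"fn": "jog_arm", "kwargs": {
  "motion": [
    [0,0,3,0,0,0,5],
    [0,0,3,0,0,0,5],
    [0,0,0,0,0,0,5]
  ]
}}

```text
t: 24.65
eef_pos: [637.1, 57.5, 163.4]
tcp_rot: [3.14, 0.0, 2.111]
ft_force: [2.1, 3.1, 0.4]
opening: 0.122
grip_force: 30.0
```

```bash
python3 -c "
from h import *
st()"
```

```text
t 24.65 pos [637.1  57.5 163.4] rot [3.14  0.    2.111] F [2.1 3.1 0.4] M [ 0.61 -0.6  -0.03] op 0.122 g 30.0
```

Emit:
{"fn": "jog_arm", "kwargs": {
  "motion": [
    [0,0,3,0,0,0,5],
    [0,0,3,0,0,0,5],
    [0,0,0,0,0,0,5]
  ]
}}

```text
t: 25.02
eef_pos: [637.2, 57.5, 163.4]
tcp_rot: [3.14, 0.0, 2.007]
ft_force: [3.0, 2.9, -0.1]
opening: 0.125
grip_force: 30.0
```

```bash
python3 -c "
from h import *
st()"
```

```text
t 25.02 pos [637.2  57.5 163.4] rot [3.14  0.    2.007] F [ 3.   2.9 -0.1] M [ 0.72 -0.71 -0.02] op 0.125 g 30.0
```

Emit:
{"fn": "jog_arm", "kwargs": {
  "motion": [
    [0,0,3,0,0,0,5],
    [0,0,3,0,0,0,5],
    [0,0,0,0,0,0,5]
  ]
}}

```text
t: 25.4
eef_pos: [637.3, 57.5, 163.4]
tcp_rot: [3.14, 0.0, 1.902]
ft_force: [4.6, 5.0, -1.8]
opening: 0.127
grip_force: 30.0
```

```bash
python3 -c "
from h import *
st()"
```

```text
t 25.4 pos [637.3  57.5 163.4] rot [3.14  0.    1.902] F [ 4.6  5.  -1.8] M [ 0.93 -0.96 -0.03] op 0.127 g 30.0
```

Emit:
{"fn": "jog_arm", "kwargs": {
  "motion": [
    [0,0,3,0.4,0.7,0,5],
    [0,0,3,0,0,0,5],
    [0,0,0,0,0,0,5]
  ]
}}

```text
t: 25.78
eef_pos: [637.5, 57.7, 163.4]
tcp_rot: [3.141, 0.0, 1.797]
ft_force: [1.9, 1.2, 0.4]
opening: 0.121
grip_force: 30.0
```

```bash
python3 -c "
from h import *
st()"
```

```text
t 25.77 pos [637.5  57.7 163.4] rot [3.141 0.    1.797] F [1.9 1.2 0.4] M [ 0.22 -0.69 -0.03] op 0.121 g 30.0
```

Emit:
{"fn": "jog_arm", "kwargs": {
  "motion": [
    [0,0,3,0,0,0,5],
    [0,0,3,0,0,0,5],
    [0,0,0,0,0,0,5]
  ]
}}

```text
t: 26.15
eef_pos: [637.5, 57.7, 163.4]
tcp_rot: [3.141, 0.0, 1.693]
ft_force: [4.6, -0.3, 0.7]
opening: 0.124
grip_force: 30.0
```

```bash
python3 -c "
from h import *
st()"
```

```text
t 26.15 pos [637.5  57.7 163.4] rot [3.141 0.    1.693] F [ 4.6 -0.3  0.7] M [-0.12 -0.85 -0.21] op 0.124 g 30.0
```

The torque dips at yaw 1.69, so the notch pull is starting.

Emit:
{"fn": "jog_arm", "kwargs": {
  "motion": [
    [0,0,2,0,0.5,0,5],
    [0,0,2,0,0,0,5],
    [0,0,0,0,0,0,5]
  ]
}}

```text
t: 26.52
eef_pos: [637.7, 57.7, 163.3]
tcp_rot: [-3.141, 0.0, 1.621]
ft_force: [0.4, -3.4, 3.6]
opening: 0.126
grip_force: 30.0
```

```bash
python3 -c "
from h import *
st()"
```

```text
t 26.52 pos [637.7  57.7 163.3] rot [-3.141  0.     1.621] F [ 0.4 -3.4  3.6] M [-0.57 -0.14 -0.07] op 0.126 g 30.0
```

Emit:
{"fn": "jog_arm", "kwargs": {
  "motion": [
    [0,0,2,0,0,0,5],
    [0,0,2,0,0,0,5],
    [0,0,0,0,0,0,5]
  ]
}}

```text
t: 26.9
eef_pos: [637.7, 57.7, 163.3]
tcp_rot: [-3.142, 0.0, 1.55]
ft_force: [0.1, -4.9, 4.8]
opening: 0.126
grip_force: 30.2
```

```bash
python3 -c "
from h import *
st()"
```

```text
t 26.9 pos [637.7  57.7 163.3] rot [-3.142  0.     1.55 ] F [ 0.1 -4.9  4.8] M [-0.69  0.03  0.58] op 0.126 g 30.2
```

Emit:
{"fn": "jog_arm", "kwargs": {
  "motion": [
    [0,0,-2,0,-0.3,0,5],
    [0,0,-1,0,0,0,5],
    [0,0,0,0,0,0,5]
  ]
}}

```text
t: 27.28
eef_pos: [637.6, 57.7, 163.4]
tcp_rot: [3.141, 0.0, 1.603]
ft_force: [1.8, -4.4, 4.1]
opening: 0.125
grip_force: 30.0
```

```bash
python3 -c "
from h import *
st()"
```

```text
t 27.27 pos [637.6  57.7 163.4] rot [3.141 0.    1.603] F [ 1.8 -4.4  4.1] M [-0.83 -0.27  0.16] op 0.125 g 30.0
```

Emit:
{"fn": "jog_arm", "kwargs": {
  "motion": [
    [0,0,0,0,0,0,60],
    [0,0,0,0,0,0,60],
    [0,0,0,0,0,0,60],
    [0,0,0,0,0,0,60],
    [0,0,0,0,0,-20,60],
    [0,0,0,0,0,-30,60],
    [0,0,0,0,0,-40,60],
    [0,0,0,0,0,0,60],
    [0,0,0,0,0,0,60]
  ]
}}

```text
t: 28.4
eef_pos: [637.1, 58.0, 252.6]
tcp_rot: [-3.141, -0.0, 1.603]
ft_force: [0.7, 0.3, -0.4]
opening: 0.631
grip_force: 0.0
```

Run:
```python
from h import *
st();c=cam('wrist','w6.png');P=pts(c)
print('knob',top_img(P,(637,57),40,108,125),'slide',top_img(P,(650,-103),30,100,125))
```

```text
t 28.4 pos [637.1  58.  252.6] rot [-3.141 -0.     1.603] F [ 0.7  0.3 -0.4] M [-0.12  0.07  0.01] op 0.631 g 0.0
knob ((array([637.4,  56.4]), 41.6, 11.3, -88.3), array([637.3,  57.5, 113.2]), np.int64(873)) slide ((array([0., 0.]), 0.0, 0.0, 0.0), array([nan, nan, nan]), np.int64(0))
  return _methods._mean(a, axis=axis, dtype=dtype,
  ret = um.true_divide(
```

View pics/w6.png

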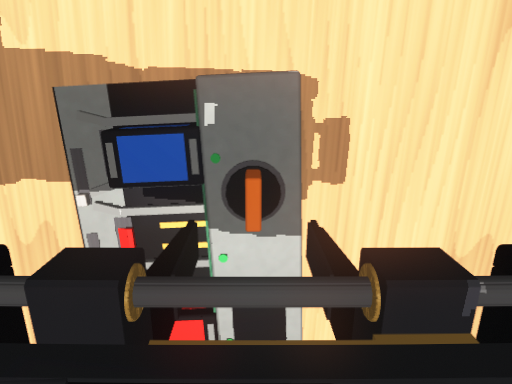

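The knob rests at about 91.7°, the same angle as the gripper. Next is the slide handle.

```bash
python3 -c "
from h import *
plan((650,-103,230),184.5,10)"
```

```text
total local [  -0.3 -161.5   22.1] rot [-6.000e-02 -8.000e-02 -9.264e+01]
[-0.0, -0.0, -9.3, -16.1, 0.8, 2.2]
[-0.0, -0.0, -9.3, -16.0, -1.8, 2.2]
[-0.0, -0.0, -9.3, -15.5, -4.4, 2.2]
[-0.0, -0.0, -9.3, -14.6, -6.8, 2.2]
[-0.0, -0.0, -9.3, -13.3, -9.1, 2.2]
[-0.0, -0.0, -9.3, -11.7, -11.1, 2.2]
[-0.0, -0.0, -9.3, -9.8, -12.9, 2.2]
[-0.0, -0.0, -9.3, -7.6, -14.3, 2.2]
[-0.0, -0.0, -9.3, -5.2, -15.3, 2.2]
[-0.0, -0.0, -9.3, -2.6, -15.9, 2.2]
```

Emit:
{"fn": "jog_arm", "kwargs": {
  "motion": [
    [0,0,-9.3,-16,1,2,60],
    [0,0,-9.3,-16,-2,2,60],
    [0,0,-9.3,-15.5,-4.4,2,60],
    [0,0,-9.3,-14.6,-7,2,60],
    [0,0,-9.3,-13,-9,2,60],
    [0,0,-9.2,-12,-11,2,60],
    [0,0,-9.2,-10,-13,2,60],
    [0,0,-9.2,-7.6,-14,2,60],
    [0,0,-9.2,-5,-15,2,60],
    [0,0,-9.3,-2.6,-16,2,60]
  ]
}}

```text
t: 29.7
eef_pos: [650.5, -102.8, 231.6]
tcp_rot: [3.141, -0.002, -3.059]
ft_force: [-0.1, -0.4, 0.3]
opening: 0.627
grip_force: 0.0
```

Emit:
{"fn": "jog_arm", "kwargs": {
  "motion": [
    [0,0,0,0,0,0,60],
    [0,0,0,0,0,0,60]
  ]
}}

```text
t: 29.95
eef_pos: [650.6, -101.9, 232.5]
tcp_rot: [3.141, -0.001, -3.067]
ft_force: [-0.3, 0.1, -0.5]
opening: 0.636
grip_force: 0.0
```

Run:
```python
from h import *
st();c=cam('wrist','w7.png');P=pts(c)
for d in (0,):
    print('slide',top_img(P,(650,-103),30,103,125),'knob',top_img(P,(637,57),40,108,125))
    t=cam('top'); print('top knob',top_img(pts(t),(637,57),40,108,125)[0])
plan((650,-102.5,157.5),184.5,1)
```

```text
t 29.95 pos [ 650.6 -101.9  232.5] rot [ 3.141e+00 -1.000e-03 -3.067e+00] F [-0.3  0.1 -0.5] M [ 0.06 -0.01 -0.01] op 0.636 g 0.0
slide ((array([ 650.1, -103.8]), 29.6, 13.8, 4.49), array([ 648.9, -103.8,  109. ]), np.int64(865)) knob ((array([637.9,  54.6]), 41.4, 12.1, -88.12), array([637.1,  52.6, 112.7]), np.int64(1026))
top knob (array([636.2,  57.4]), 38.8, 10.7, 89.84)
total local [ 0.8 -0.7 75.5] rot [ 0.02 -0.02 -0.14]
[0.0, -0.0, -0.1, 0.8, -0.8, 75.5]
```

Emit:
{"fn": "jog_arm", "kwargs": {
  "motion": [
    [0,0,0,0.5,-1,20,60],
    [0,0,0,0,0,20,60],
    [0,0,0,0,0,20,60],
    [0,0,0,0,0,15,60],
    [0,0,0,0,0,0,5],
    [0,0,0,0,0,0,5],
    [0,0,0,0,0,0,5],
    [0,0,0,0,0,0,5],
    [0,0,0,0,0,0,5],
    [0,0,0,0,0,0,5]
  ]
}}

```text
t: 31.3
eef_pos: [650.4, -102.9, 158.4]
tcp_rot: [3.141, 0.0, -3.064]
ft_force: [-0.2, 4.6, 2.6]
opening: 0.145
grip_force: 30.0
```

Emit:
{"fn": "jog_arm", "kwargs": {
  "motion": [
    [0,0,0,0,2,0,5],
    [0,0,0,0,2,0,5],
    [0,0,0,0,2,0,5],
    [0,0,0,0,2,0,5],
    [0,0,0,0,0,0,5]
  ]
}}

```text
t: 31.92
eef_pos: [649.8, -95.2, 158.4]
tcp_rot: [3.141, 0.0, -3.064]
ft_force: [-1.1, -0.9, 5.8]
opening: 0.148
grip_force: 30.0
```

The slide has passed the 2 mm block point, so the knob is in its notch.

Emit:
{"fn": "jog_arm", "kwargs": {
  "motion": [
    [0,0,0,0,5,0,5],
    [0,0,0,0,5,0,5],
    [0,0,0,0,5,0,5],
    [0,0,0,0,5,0,5],
    [0,0,0,0,5,0,5],
    [0,0,0,0,5,0,5],
    [0,0,0,0,4,0,5],
    [0,0,0,0,2,0,5],
    [0,0,0,0,1,0,5],
    [0,0,0,0,0,0,5]
  ]
}}

```text
t: 33.17
eef_pos: [646.9, -58.4, 158.5]
tcp_rot: [3.141, 0.0, -3.064]
ft_force: [-0.9, 0.2, 5.2]
opening: 0.147
grip_force: 30.0
```

Emit:
{"fn": "jog_arm", "kwargs": {
  "motion": [
    [0,0,0,0,1,0,5],
    [0,0,0,0,1,0,5],
    [0,0,0,0,0,0,5]
  ]
}}

```text
t: 33.55
eef_pos: [646.8, -57.7, 158.4]
tcp_rot: [-3.14, 0.0, -3.064]
ft_force: [-1.1, -10.3, 4.4]
opening: 0.149
grip_force: 30.0
```

Emit:
{"fn": "jog_arm", "kwargs": {
  "motion": [
    [0,0,0,0,1,0,5],
    [0,0,0,0,0,0,5],
    [0,0,0,0,-1.5,0,50],
    [0,0,0,0,0,0,50],
    [0,0,0,0,0,0,50],
    [0,0,0,0,0,0,50],
    [0,0,0,0,0,-20,50],
    [0,0,0,0,0,-35,50],
    [0,0,0,0,0,-40,50],
    [0,0,0,0,0,0,50]
  ]
}}

```text
t: 34.8
eef_pos: [647.5, -57.0, 256.3]
tcp_rot: [-3.14, 0.005, -3.064]
ft_force: [0.6, -0.2, 0.1]
opening: 0.526
grip_force: 0.0
```

Run:
```python
from h import *
st();c=cam('wrist','w8.png');P=pts(c)
r=top_img(P,dock(85,-48),30,103,125);print('slide',r[0],'moved',np.hypot(*(r[0][0]-np.array([650.1,-103.8]))),'knob',top_img(P,(637,57),40,108,125)[0])
for k in (-90,90):
    print(top_img(P,dock(0,k),48,64,73)[0])
    m=near(P,dock(-50,k),18,10,45)&(c['color'][...,0]>120)&(c['color'][...,1]<70);print(m.sum(),np.percentile(P[m][:,2],[5,50,95]) if m.any() else '')
```

```text
t 34.8 pos [647.5 -57.  256.3] rot [-3.14   0.005 -3.064] F [ 0.6 -0.2  0.1] M [0.   0.01 0.  ] op 0.526 g 0.0
slide (array([646.5, -59.1]), 29.4, 13.0, 4.64) moved 44.8447321321022 knob (array([638.1,  55.5]), 42.0, 12.7, -88.37)
(array([567.4, -99.4]), 84.7, 49.8, 4.08)
11 [23.83330002 24.6718937  25.31325954]
(array([553.6,  79.9]), 85.8, 51.0, 4.72)
344 [20.74488336 23.40183046 25.655796  ]
```

View pics/w8.png

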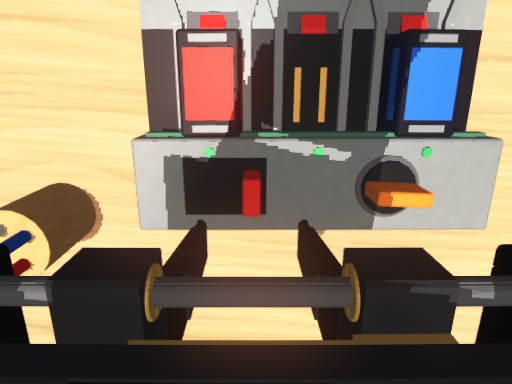

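Both packs are in with their catches up, the knob is turned, and the slide has travelled 44.8 mm (handle now at (251,192)). One last check for a hidden green pack, then I hand in.

Run:
```python
from h import *
n=[]
for f in ['top0','t2','side0']:
    I=cv2.imread(f'pics/{f}.png').astype(int); n.append(int(((I[...,1]>I[...,2]+40)&(I[...,1]>I[...,0]+40)).sum()))
print(n)
if max(n)<60: print(env.job_done())
```

```text
[22, 28, 17]
the job is handed in; nothing more can be done
None
```

The job is handed in: both packs on the bench (blue in bay 2, red in bay 0; there was no green one) are home with their catches up, the knob rests in its notch, the lock slide is fully across at 44.8 mm, and the jar, pot and hammer were not touched.

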